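# Touch off a tattoo-machine frame with its grip tube, then seat the tube

## Task

The machine frame was set down on its magnetic plate by hand, so nobody knows just where it sits. Take the grip tube out of its stand and, with the tube's thin stem, gently touch off the frame's sides: the long side that faces the plate's black tab, first near the bore end and next near the coil end, and then the short end face beside the bore. Now that it is located, lower the stem into the bore, press the tube gently home (5 to 15 N) until its shoulder sits on the frame, and let go; never push tube and frame together harder than 25 N, and leave the ink bottle, box and screwdriver alone.

Things in the scene. Friction and masses are not known exactly. Their poses are not given: they have to be found in the camera images.
- plate: Flat steel magnetic plate, fixed, 130 (x) x 180 (y) x 12 mm, a black tab 20 x 30 mm on the middle of its -x edge. Origin: centre of its underside, on the bench; z up. On it, held immovably, stands the machine frame, whose own pose is not measured: its centre is within 8 mm in x and in y of the plate's centre, and it is turned by up to 0.1 rad against the plate.
- frame_nominal (a point): Plate point where the frame's underside centre would be if set exactly; plate's axes. The frame: grey cast-steel block 54 (its x) x 110 (its y) x 40 mm, top 52 mm above the bench. In its own axes from its true centre: flat vertical sides at x = -27 (tab side) and +27, ends at y = +55 (bore end) and -55 mm (coil end). Coils under a bar and a yoke stand on its top from y = -1 to -55, 23 mm high.
- bore_nominal (a point): Plate point, level with the frame's top, where the bore's mouth would be if the frame were set exactly. Truly the bore lies on the frame's long centre line, 25 mm from its +y end face: vertical, round, 15.5 mm diameter, 1.5 mm chamfer, 40 mm through. Seated, the tube's foot is 14 mm above the bench.
- touch_first (a point): Plate point in front of the tab-side long face near the bore end, 27 mm out from the nominal face, 14 mm below the frame's top; approach along plate +x. Touch with the stem's lower part at over 1 N for 0.1 s or more. Stem and frame are rigid: move slowly, about 10 mm/s, and stop at 2 to 5 N; if the arm springs back, lean in again.
- touch_second (a point): Same, in front of the same long face near the coil end; approach along plate +x.
- touch_third (a point): Same, 25 mm out from the nominal middle of the +y end face (bore end); approach along plate -y.
- tube: Steel grip tube, loose, 80 to 170 g, round: stem 14 mm diameter, 38 mm long, 3 mm chamfer at the foot; above it a shoulder and a ringed handle 26 mm diameter, 45 mm high (83 mm in all). Origin: centre of the stem's foot; z up the tube's axis. It starts upright in the stand, shoulder on the stand's top, foot 12 mm above the bench.
- stand: Aluminium block 70 x 70 x 50 mm, fixed, with one vertical through hole of 16 mm diameter in its middle that holds the tube. Origin: centre of its underside.
- ink: Black ink bottle, white cap, 40 mm diameter, 110 mm high, loose; to be left alone. Origin: centre of its underside.
- carton: Plain pink plastic box 60 x 100 x 50 mm, loose; to be left alone. Origin: centre of its underside.
- driver: Screwdriver lying on the bench between the plate and the stand, towards the robot, about 200 mm long along its x; to be left alone. Origin: on the bench under its middle.

How it is judged:
By the outcome, as a careful person would: the job done as asked, in the order asked, and still so for the second after the job is handed in, with the robot touching nothing.
It also fails if it takes over 72 s, if anything falls off the work surface, if the arm or the gripper's body presses on something with over 40 N, if the wrist force passes 120 N, or if a joint passes its speed limit or range.

## Robot

A 6-joint arm with a two-finger parallel gripper is mounted at the origin on the work surface. World frame = base frame: x ahead of the robot, y to its left, z up, the work surface at z = 0. Lengths are in m, angles in rad, forces in N, time in s.
With the tool pointing down it reaches from about 0.375 to 0.9 m from the base axis. Payload 3.1 kg.
Tool frame: the origin (TCP) lies at the centre of the arm's flange, where the gripper is bolted on; the fingertips stand robot.tip_extent ahead of it and the grasp point (between the pads) lies 164 mm ahead of it (robot.tip_extent is the distance from the TCP to the fingertips, in m); z points along the fingers, y is the line along which they close (so a half turn about z gives the same grasp; the last joint's range is limited). The gripper opens to 87 mm and grips with 3 to 60 N. Pads are 19 mm wide; open, the fingers measure 117 mm over their backs; the gripper's body (75 mm by 190 mm) begins 51 mm behind the grasp point.
Start: joints at [1.056, 0.527, 1.433, -0, 1.181, -0.178], TCP at [0.207, 0.59, 0.405] pointing down, gripper open.
Joint ranges: [-3.08, 3.08], [-0.75, 2.2], [0.22, 2.44], [-1.43, 4.57], [0, 2.65], [-2.85, 2.85]. Speed limits (rad/s): [2.79, 2.79, 3.14, 3.14, 3.14, 3.14].

## Interface

Orientations are given as a unit quaternion [x, y, z, w].
In Python, from rig import get_obs, camera, hand_in, cut_out, robot gives the robot as it stands.
- The arm moves only by the tool step_arm, never from a script. Its argument "rows" is a list of rows, each a list of 6 numbers: the shift along the world's x, y, z in m, then the turn, a rotation vector about the world's x, y, z in degrees. A call has 1 to 12 rows; each row shifts and turns the commanded pose from where the row before left it; what a row does not reach is not made up. A row lasts 1/8 s, in which the tool goes at most 62.5 mm and 10.7 degrees, less where a joint would pass 70% of its speed; a pose out of reach is approached as far as the arm can. A call is refused whole if a number of a shift passes 0.0625 or a number of a turn 10.7, either way. A call with a gripper value outside its range is refused whole. "jaw" is the finger opening in m, from 0 to 0.087, set as the call begins (left out, the last holds). The fingers move at their own pace and stop on an object; "squeeze" is the grip in N (left out, the last holds). Time passes only in rows, so rows that do not move let the fingers close. It gives the time, the measured TCP pose, the force, the opening and the grip force at its end, in the units of the state.
- get_obs(): the state, without advancing time (a new reading comes with each control period).
- camera(name): name is "scene" or "side" or "wrist"; returns a dict with "pixels" (420x560x3 uint8, blue, green, red), "depth" (420x560 float32, m along the optical axis (not along the pixel's ray), 0 where there is no reading), "fov_y" (degrees; the focal length in pixels is half the picture's height over the tangent of half this angle, whatever the lens; pixels are square), "cx", "cy" (the principal point, pixels), "extrinsics" (4x4, takes a point from camera to world coordinates); the wrist camera has in their place "mount" (4x4, takes a point from camera to tool coordinates, whose origin is the TCP and whose axes are the flange's). Camera axes: x right, y up, looking along -z (the intrinsics and any distortion apply to the point x, -y, -z); pixel columns grow to the right and rows downward; lengths in m; the calibration is good to about 2 mm. A picture is of the moment at which its call begins: read the wrist's pose just before it.
- hand_in(): hands the job in; it is judged then, once.
Trained networks look in the newest picture that a camera, given by its name, has taken for a name from the list of things; names that differ only in an ending like _2 or _b are one class to them, and where a whole thing is asked for, a point or a joint stands for the part that bears it (a point fixed in the world has none). Each returns a list of dicts, best first, with "confidence" (0 to 1); they miss things now and then, are a little off and sometimes report something else, mostly with a low value. They report only what shows in the picture. A call takes as long as a camera call.
- cut_out(label, camera): "region" (420x560 bool, what is visible of it) and "extent" ([centre column, centre row, width, height] in pixels, round what is visible of it).
The state is a dict: "time": time; "q": joint angles; "joint_velocities": joint speeds; "joint_torque": joint torques, N m; "position": TCP position; "tool_rot": TCP orientation; "ft_force": force on the tool from outside, world axes, zero at the start; "moment": the same for the moment, N m; "grip_width": finger opening in m; "grip_force": force on a finger pad.
Only numpy, scipy, OpenCV 4.12 (cv2) and the standard library are available. Lean on these libraries where they do the work, as an engineer would, in place of code of your own. Each camera call takes 0.05 s, during which the arm holds its last target. There are 200 camera calls.

## Working session

There is one attempt and no reset: what is moved stays moved. The work goes in short steps, Python scripts to look and compute and a tool call to move; the robot and the scene stay as the last step left them, time stands still between calls to the robot, and variables do not carry over. Pictures are saved under pics/ and viewed, at most 10 in all, crops included, and the job is handed in when it is done.

Besides the shell and the picture viewer there is one more tool, called after "Request:" as a command line: name --pt "numbers of a row" for each row, then --argument value for the rest. step_arm: Moves the arm, as the interface text tells. Its arguments: {"type":"object","properties":{"rows":{"type":"array"},"jaw":{"type":"number"},"squeeze":{"type":"number"}},"required":["rows"]}

```bash
mkdir -p pics; ls
cat > h.py <<'E'
import numpy as np, cv2
from rig import get_obs, camera, hand_in, cut_out, robot
from scipy.spatial.transform import Rotation as R
def cloud(c,T):
    h,w=c["depth"].shape; f=h/2/np.tan(np.radians(c["fov_y"])/2)
    v,u=np.mgrid[:h,:w]; d=c["depth"]
    P=np.stack([(u-c["cx"])/f*d,-(v-c["cy"])/f*d,-d],-1)
    W=P@T[:3,:3].T+T[:3,3]; W[d==0]=np.nan
    return W
def shot(name):
    o=get_obs(); c=camera(name)
    if name=="wrist":
        T=np.eye(4);T[:3,:3]=R.from_quat(o["tool_rot"]).as_matrix();T[:3,3]=o["position"];T=T@c["mount"]
    else: T=c["extrinsics"]
    return c,cloud(c,np.array(T)),np.array(T)
E
python3 - <<'E'
from h import *
print(get_obs(), getattr(robot,'tip_extent',robot))
ims=[]
for n in ["scene","side"]:
    c,W,T=shot(n); print(n,{k:v for k,v in c.items() if k not in("pixels","depth")})
    cv2.imwrite(f"pics/{n}0.png",c["pixels"])
    for l in ["plate","frame_nominal","tube","stand","ink","carton","driver"]:
        for r in cut_out(l,n)[:2]:
            p=W[r["region"]]; p=p[~np.isnan(p[:,0])]
            if len(p)>5: print(l,round(r["confidence"],2),np.round(r["extent"]),np.round(np.percentile(p,[3,50,97],axis=0),3).tolist())
E
```

```text
pics
{'time': 0.0, 'q': array([ 1.05548877e+00,  5.28479468e-01,  1.43390320e+00, -1.21256808e-05,
        1.18138965e+00, -1.78509804e-01]), 'joint_velocities': array([ 0.00025714,  0.00020735,  0.0014001 , -0.00022334, -0.00133452,
        0.0007485 ]), 'joint_torque': array([ 1.11293843e-04, -4.40038133e+01, -1.76591724e+01,  6.31416868e-02,
        5.84713288e-02, -2.00482464e-04]), 'position': array([0.20634935, 0.58959056, 0.40376275]), 'tool_rot': array([ 1.67601713e-01,  9.85854187e-01, -1.02681337e-03, -3.65261450e-04]), 'ft_force': array([ 0.45308703, -0.13800303,  0.4438811 ]), 'moment': array([ 0.0157922 , -0.00543947, -0.00475004]), 'grip_force': 0.0, 'grip_width': 0.08706294971325257} 0.1822
scene {'fov_y': 42.432966730711364, 'cx': 286.80606681981027, 'cy': 209.29301789822662, 'extrinsics': array([[ 0.66808832, -0.5294334 ,  0.52283675,  1.1906526 ],
       [ 0.743939  ,  0.46149635, -0.48329689, -0.50940876],
       [ 0.01458627,  0.71184366,  0.70218648,  0.91373353],
       [ 0.        ,  0.        ,  0.        ,  1.        ]])}
plate 0.67 [194. 265. 100.  76.] [[0.
[... 1374 characters left out ...]
179.  69.  65.] [[0.436, -0.22, 0.004], [0.495, -0.118, 0.012], [0.567, -0.053, 0.07]]
tube 0.7 [262. 245.  16.  25.] [[0.542, 0.168, 0.052], [0.551, 0.185, 0.084], [0.564, 0.19, 0.096]]
stand 0.73 [265. 265.  52.  45.] [[0.519, 0.148, 0.006], [0.542, 0.199, 0.048], [0.587, 0.212, 0.051]]
ink 0.96 [226. 168.  22.  46.] [[0.732, -0.011, 0.006], [0.744, 0.005, 0.057], [0.763, 0.014, 0.11]]
carton 0.7 [171. 336.  70.  73.] [[0.576, 0.344, 0.006], [0.605, 0.395, 0.049], [0.648, 0.439, 0.051]]
carton 0.64 [264. 244.  10.  26.] [[0.542, 0.169, 0.054], [0.55, 0.185, 0.085], [0.562, 0.19, 0.096]]
driver 0.62 [372. 234.  94.  32.] [[0.302, -0.011, 0.006], [0.353, 0.003, 0.019], [0.477, 0.011, 0.026]]
```

View pics/scene0.png

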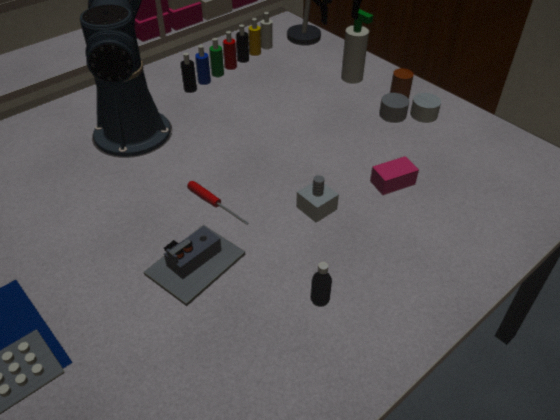

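Run:
```python
from h import *
for n in ["scene","side"]:
    c,W,T=shot(n)
    def sel(x0,x1,y0,y1,z0,z1):
        m=(W[...,0]>x0)&(W[...,0]<x1)&(W[...,1]>y0)&(W[...,1]<y1)&(W[...,2]>z0)&(W[...,2]<z1); return W[m]
    def rect(p): 
        r=cv2.minAreaRect((p[:,:2]*1000).astype(np.float32)); return [np.round(x,1) for x in r]
    print(n,"stand top",rect(sel(.48,.63,.1,.25,.046,.054)))
    t=sel(.52,.59,.14,.22,.0925,.1); print("tube top",rect(t),len(t),t.mean(0))
    p=sel(.4,.65,-.3,0,.009,.016); print("plate top",rect(p),len(p))
    p=sel(.4,.65,-.3,0,.049,.055); print("frame top",rect(p),len(p))
```

```text
scene stand top [array([553.9, 174.7]), array([73. , 72.1]), np.float64(89.4)]
tube top [array([554.1, 174.4]), array([22.8, 25. ]), np.float64(27.0)] 67 [0.55429899 0.1743663  0.0949118 ]
plate top [array([ 493.6, -113.5]), array([150.7, 248.5]), np.float64(8.7)] 2208
frame top [array([ 498.5, -140.8]), array([ 57.4, 112.1]), np.float64(5.3)] 685
side stand top [array([554.8, 177.1]), array([72.2, 71.4]), np.float64(89.5)]
tube top [array([554., 177.]), array([23.9, 25.5]), np.float64(28.5)] 119 [0.55380485 0.17763906 0.09469125]
plate top [array([ 492.7, -111.9]), array([148.2, 248.2]), np.float64(9.4)] 1652
frame top [array([ 499.1, -139.5]), array([ 54.4, 111.9]), np.float64(5.7)] 565
```

The picture shows the plate at (195,265) with the frame on it, the bore at (203,239) and the coils at (178,248). The stand and tube are at (317,200), the ink bottle at (320,285), the box at (395,175) and the driver at (217,203). The bore end points towards +y and the robot side is −x. I'll hover over the stand next.

Request:
step_arm --pt "0.043 -0.052 0 0 0 -8" --pt "0.043 -0.052 0 0 0 -8" --pt "0.043 -0.052 0 0 0 -8" --pt "0.043 -0.052 0 0 0 -8" --pt "0.043 -0.052 0 0 0 -8" --pt "0.043 -0.052 0 0 0 -8" --pt "0.043 -0.052 0 0 0 -8" --pt "0.043 -0.052 0 0 0 -8" --pt "0 0 0 0 0 0" --pt "0 0 0 0 0 0"

```text
time: 2.15
position: [0.5249, 0.2044, 0.4046]
tool_rot: [0.665, 0.747, -0.0, -0.001]
ft_force: [-0.9, 0.2, -0.1]
grip_width: 0.0868
grip_force: 0.0
```

```bash
cat > m.py <<'E'
from h import *
def tubepos(W):
    m=(abs(W[...,0]-.554)<.035)&(abs(W[...,1]-.176)<.035)&(W[...,2]>.09)&(W[...,2]<.102)
    p=W[m]; print("tube top",len(p),p.mean(0) if len(p) else 0, cv2.minEnclosingCircle((p[:,:2]*1000).astype(np.float32)) if len(p) else 0)
if __name__=="__main__":
    o=get_obs();print(o["position"],o["tool_rot"],o["ft_force"],o["q"])
    c,W,T=shot("wrist"); cv2.imwrite("pics/w1.png",c["pixels"]); tubepos(W); np.save("w1.npy",W)
    m=(abs(W[...,0]-.554)<.06)&(abs(W[...,1]-.176)<.06)&(abs(W[...,2]-.05)<.005)
    print(cv2.minAreaRect((W[m][:,:2]*1000).astype(np.float32)),np.nanmedian(W[m][:,2]))
E
python3 m.py
```

```text
[0.52490518 0.20436806 0.40455501] [ 6.64737068e-01  7.47077149e-01 -2.66662436e-04 -5.40253303e-04] [-0.85001494  0.22494528 -0.05298666] [1.72814658e-01 4.44780871e-01 1.58948230e+00 5.75224213e-04
 1.10841899e+00 5.60454114e-02]
tube top 526 [0.55356676 0.17825704 0.09416333] ((553.783203125, 177.64646911621094), 12.920848846435547)
((554.0115966796875, 177.47137451171875), (70.55305480957031, 70.10618591308594), 88.97859954833984) 0.04937206213021322
```

View pics/w1.png

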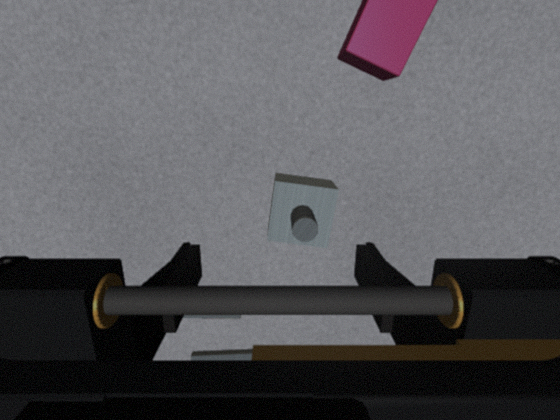

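The wrist view shows the stand at (303,212) and the tube top at (305,230), measured at (0.5538, 0.1775). It also shows the box at the upper right. Next I'll look at the plate.

Request:
step_arm --pt "-0.004 -0.058 0 0 0 0" --pt "-0.004 -0.058 0 0 0 0" --pt "-0.004 -0.058 0 0 0 0" --pt "-0.004 -0.058 0 0 0 0" --pt "-0.004 -0.058 0 0 0 0" --pt "-0.004 -0.058 0 0 0 0" --pt "-0.004 -0.058 0 0 0 0" --pt "0 0 0 0 0 0" --pt "0 0 0 0 0 0"

```text
time: 3.32
position: [0.497, -0.1998, 0.4046]
tool_rot: [0.664, 0.748, 0.0, -0.001]
ft_force: [-0.8, 0.8, 0.6]
grip_width: 0.0868
grip_force: 0.0
```

Run:
```python
from h import *
o=get_obs();print(o["position"],o["tool_rot"])
c,W,T=shot("wrist"); cv2.imwrite("pics/w2.png",c["pixels"]); np.save("w2.npy",W); cv2.imwrite
for lo,hi,n in [(.009,.0145,"plate"),(.048,.055,"frame"),(.06,.08,"coil")]:
    m=((W[...,0]>.4)&(W[...,0]<.6)&(W[...,1]>-.27)&(W[...,1]<-.02)&(W[...,2]>lo)&(W[...,2]<hi)).astype(np.uint8)
    m=cv2.morphologyEx(m,cv2.MORPH_OPEN,np.ones((3,3),np.uint8))
    k,l,s,_=cv2.connectedComponentsWithStats(m); i=1+s[1:,4].argmax(); p=W[l==i]
    print(n,len(p),cv2.minAreaRect((p[:,:2]*1000).astype(np.float32)),np.median(p[:,2]),p.min(0),p.max(0))
```

```text
[ 0.49697561 -0.19976976  0.40458408] [ 6.64009841e-01  7.47723293e-01  2.32914259e-04 -8.68475434e-04]
plate 11994 ((506.6138610839844, -142.97317504882812), (129.96112060546875, 179.95411682128906), 9.509369850158691) 0.011313556489968124 [ 0.42887713 -0.24046156  0.00900325] [ 0.58460136 -0.04535089  0.0143678 ]
frame 4623 ((498.4690856933594, -139.25930786132812), (53.9874382019043, 109.50383758544922), 5.344507217407227) 0.05136078264560362 [ 0.46653019 -0.19616607  0.04810065] [ 0.53021785 -0.08243949  0.05492323]
coil 1060 ((500.7699279785156, -167.77899169921875), (29.591049194335938, 53.29020309448242), 6.051271438598633) 0.073608107266837 [ 0.48831845 -0.19530518  0.06093854] [ 0.51801575 -0.14094926  0.07625661]
```

View pics/w2.png

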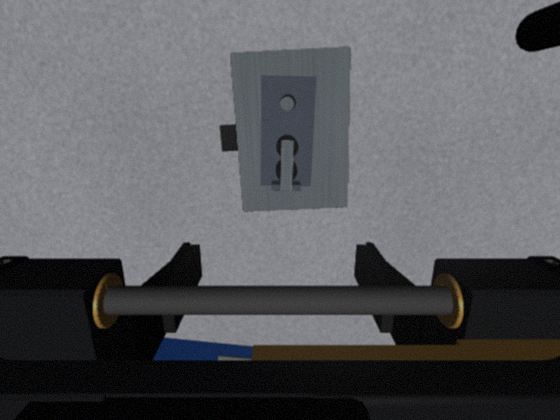

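The wrist view shows the plate centred near (291,130) with its tab at (229,137), on the −x side. The bore is at (288,102) and the coils are at (287,165). I now have the plate and frame poses, so I'll go back for the tube.

Request:
step_arm --pt "0.008 0.054 0 0 0 0" --pt "0.008 0.054 0 0 0 0" --pt "0.008 0.054 0 0 0 0" --pt "0.008 0.054 0 0 0 0" --pt "0.008 0.054 0 0 0 0" --pt "0.008 0.054 -0.02 0 0 0" --pt "0.009 0.053 -0.03 0 0 0" --pt "0 0 -0.02 0 0 0" --pt "0 0 0 0 0 0" --pt "0 0 0 0 0 0"

```text
time: 4.62
position: [0.5537, 0.1763, 0.3355]
tool_rot: [0.664, 0.748, 0.0, 0.0]
ft_force: [-0.1, 0.3, -0.3]
grip_width: 0.0868
grip_force: 0.0
```

Request:
step_arm --pt "0 0.001 -0.03 0 0 0" --pt "0 0 -0.03 0 0 0" --pt "0 0 -0.02 0 0 0" --pt "0 0 -0.008 0 0 0" --pt "0 0 0 0 0 0" --pt "0 0 0 0 0 0"

```text
time: 5.38
position: [0.5547, 0.1765, 0.248]
tool_rot: [0.665, 0.747, 0.001, 0.001]
ft_force: [-0.4, 0.2, -0.0]
grip_width: 0.0872
grip_force: 0.0
```

Request:
step_arm --pt "0 0 0 0 0 0" --pt "0 0 0 0 0 0" --pt "0 0 0 0 0 0" --pt "0 0 0 0 0 0" --pt "0 0 0 0 0 0" --pt "0 0 0 0 0 0" --pt "0 0 0 0 0 0" --jaw 0 --squeeze 45

```text
time: 6.25
position: [0.5542, 0.1766, 0.2467]
tool_rot: [0.665, 0.747, 0.0, 0.0]
ft_force: [0.5, -0.2, -1.0]
grip_width: 0.0251
grip_force: 43.5
```

Request:
step_arm --pt "0 0 0.015 0 0 0" --pt "0 0 0.03 0 0 0" --pt "0 0 0.03 0 0 0" --pt "0 -0.01 0.006 0 0 0" --pt "-0.015 -0.04 0 0 0 0" --pt "-0.015 -0.045 0 0 0 0" --pt "-0.02 -0.045 0 0 0 0" --pt "-0.02 -0.045 0 0 0 0" --pt "-0.02 -0.045 0 0 0 0" --pt "-0.015 -0.045 0 0 0 0" --pt "-0.001 -0.015 0 0 0 0" --pt "0 0 0 0 0 0"

```text
time: 7.75
position: [0.4481, -0.1144, 0.3275]
tool_rot: [0.666, 0.746, 0.0, -0.0]
ft_force: [1.1, 0.6, -0.7]
grip_width: 0.0252
grip_force: 45.0
```

Run:
```python
from h import *
import time
o=get_obs();print(o["position"],o["tool_rot"],o["ft_force"],o["moment"],o["grip_width"])
c,W,T=shot("side"); cv2.imwrite("pics/s2.png",cv2.resize(c["pixels"][60:260,220:460],None,fx=3,fy=3))
c,W,T=shot("scene")
for n in ["scene","side"]:
    for r in cut_out("tube",n)[:1]: print(n,r["confidence"],r["extent"])
```

```text
[ 0.44808864 -0.11437073  0.3275332 ] [ 6.65570693e-01  7.46334781e-01  1.14966464e-04 -1.84473424e-04] [ 1.14696671  0.55909118 -0.73592344] [-0.086185    0.07891253 -0.00016127] 0.02524445628203298
scene 0.55 [183.6, 201.3, 12.4, 24.5]
side 0.61 [342.8, 179.4, 68.9, 65.2]
```

View pics/s2.png

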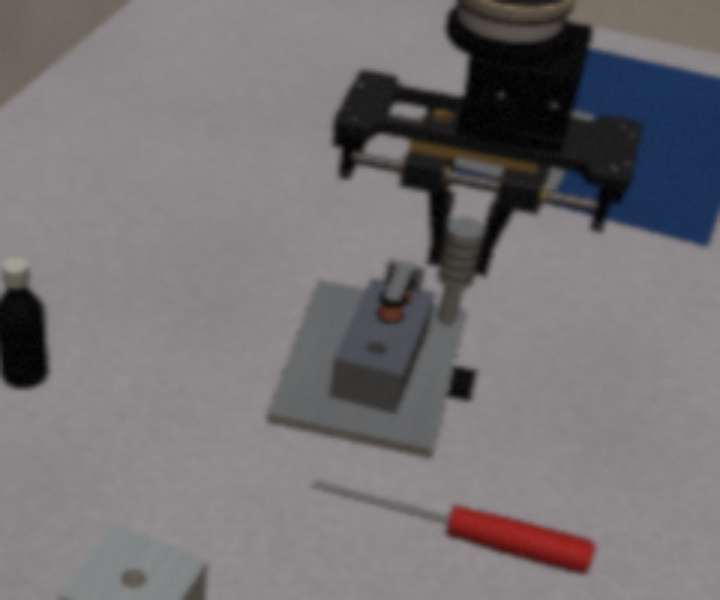

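The crop shows the tube held upright at (455,270), beside the frame on the tab side. I'll lower it and approach.

Request:
step_arm --pt "0 0.001 -0.03 0 0 0" --pt "0 0 -0.025 0 0 0" --pt "0 0 -0.011 0 0 0" --pt "0.004 0.001 0 0 0 0" --pt "0.003 0 0 0 0 0" --pt "0 0 0 0 0 0" --pt "0 0 0 0 0 0"

```text
time: 8.82
position: [0.4552, -0.1115, 0.2623]
tool_rot: [0.665, 0.747, 0.0, 0.001]
ft_force: [-0.3, -0.5, -1.2]
grip_width: 0.025
grip_force: 45.0
```

Request:
step_arm --pt "0.001 0 0 0 0 0" --pt "0.001 0 0 0 0 0" --pt "0.001 0 0 0 0 0"

```text
time: 9.2
position: [0.4582, -0.1115, 0.2618]
tool_rot: [0.665, 0.747, 0.0, 0.0]
ft_force: [-0.2, 0.4, -1.5]
grip_width: 0.0251
grip_force: 45.0
```

Run:
```python
from h import *
o=get_obs();print(o["position"],o["ft_force"],o["moment"])
```

```text
[ 0.45816668 -0.11150236  0.26176878] [-0.15386565  0.35127516 -1.4563111 ] [-0.0742123   0.04089059 -0.03737905]
```

Request:
step_arm --pt "0.001 0 0 0 0 0" --pt "0.001 0 0 0 0 0"

```text
time: 9.45
position: [0.4602, -0.1114, 0.2617]
tool_rot: [0.665, 0.747, -0.0, -0.0]
ft_force: [-0.2, -0.5, -1.9]
grip_width: 0.0249
grip_force: 45.0
```

Request:
step_arm --pt "0.0005 0 0 0 0 0" --pt "0 0 0 0 0 0"

```text
time: 9.7
position: [0.4607, -0.1114, 0.2617]
tool_rot: [0.665, 0.747, 0.0, 0.0]
ft_force: [-0.2, 0.7, -1.3]
grip_width: 0.0245
grip_force: 45.0
```

Request:
step_arm --pt "0.0005 0 0 0 0 0" --pt "0 0 0 0 0 0"

```text
time: 9.95
position: [0.4612, -0.1115, 0.2618]
tool_rot: [0.665, 0.747, 0.0, 0.0]
ft_force: [0.0, 0.8, -1.8]
grip_width: 0.0254
grip_force: 45.0
```

Request:
step_arm --pt "0.0005 0 0 0 0 0" --pt "0 0 0 0 0 0"

```text
time: 10.2
position: [0.4617, -0.1115, 0.2618]
tool_rot: [0.665, 0.747, 0.0, 0.0]
ft_force: [-0.1, 0.1, -2.1]
grip_width: 0.025
grip_force: 45.0
```

Request:
step_arm --pt "0.0005 0 0 0 0 0" --pt "0 0 0 0 0 0"

```text
time: 10.45
position: [0.4621, -0.1114, 0.2617]
tool_rot: [0.665, 0.747, -0.0, -0.0]
ft_force: [-0.2, 0.1, -2.2]
grip_width: 0.025
grip_force: 45.0
```

Request:
step_arm --pt "0.0005 0 0 0 0 0" --pt "0 0 0 0 0 0"

```text
time: 10.7
position: [0.4624, -0.1114, 0.2617]
tool_rot: [0.664, 0.747, -0.0, -0.0]
ft_force: [-1.2, -0.4, -0.8]
grip_width: 0.0251
grip_force: 45.0
```

Request:
step_arm --pt "0.0005 0 0 0 0 0" --pt "0 0 0 0 0 0"

```text
time: 10.95
position: [0.4626, -0.1113, 0.2617]
tool_rot: [0.664, 0.747, -0.0, -0.001]
ft_force: [-3.3, -0.9, -0.3]
grip_width: 0.0249
grip_force: 45.0
```

Request:
step_arm --pt "0 0 0 0 0 0" --pt "0 0 0 0 0 0" --pt "0 0 0 0 0 0"

```text
time: 11.32
position: [0.4627, -0.1113, 0.2617]
tool_rot: [0.664, 0.747, -0.0, -0.001]
ft_force: [-5.1, -0.6, 1.5]
grip_width: 0.0249
grip_force: 45.0
```

Run:
```python
from h import *
o=get_obs();print(o["position"],o["tool_rot"],o["ft_force"],o["moment"],o["q"])
```

```text
[ 0.46269084 -0.11129743  0.26166809] [ 6.64487051e-01  7.47299341e-01 -3.03552076e-04 -7.49720750e-04] [-5.12055255 -0.58604289  1.45859791] [-0.30346508  0.98823442  0.00184748] [-4.71419915e-01  5.76365828e-01  1.92492512e+00 -3.48447193e-04
  6.41905907e-01 -5.88321993e-01]
```

Request:
step_arm --pt "-0.003 0 0 0 0 0" --pt "-0.007 0 0 0 0 0" --pt "0 -0.02 0 0 0 0" --pt "0.003 -0.03 0 0 0 0" --pt "0.003 -0.014 0 0 0 0" --pt "0.003 0 0 0 0 0" --pt "0.002 0 0 0 0 0" --pt "0 0 0 0 0 0" --pt "0 0 0 0 0 0"

```text
time: 12.45
position: [0.464, -0.1747, 0.2617]
tool_rot: [0.664, 0.748, -0.0, -0.0]
ft_force: [-0.2, 0.6, -0.9]
grip_width: 0.0251
grip_force: 45.0
```

Request:
step_arm --pt "0.001 0 0 0 0 0" --pt "0 0 0 0 0 0"

```text
time: 12.7
position: [0.4652, -0.1753, 0.2618]
tool_rot: [0.664, 0.747, 0.0, 0.0]
ft_force: [-0.4, -0.8, -1.0]
grip_width: 0.0249
grip_force: 45.0
```

Request:
step_arm --pt "0.001 0 0 0 0 0" --pt "0 0 0 0 0 0"

```text
time: 12.95
position: [0.4662, -0.1755, 0.2618]
tool_rot: [0.665, 0.747, 0.0, 0.0]
ft_force: [-0.9, -0.1, -1.7]
grip_width: 0.0248
grip_force: 45.0
```

Request:
step_arm --pt "0.0007 0 0 0 0 0" --pt "0 0 0 0 0 0"

```text
time: 13.2
position: [0.4669, -0.1755, 0.2617]
tool_rot: [0.665, 0.747, 0.0, 0.0]
ft_force: [0.3, -0.4, -0.6]
grip_width: 0.0249
grip_force: 45.0
```

Request:
step_arm --pt "0.0005 0 0 0 0 0" --pt "0 0 0 0 0 0"

```text
time: 13.45
position: [0.4674, -0.1755, 0.2617]
tool_rot: [0.665, 0.747, 0.0, 0.0]
ft_force: [-0.1, -0.4, -1.2]
grip_width: 0.0245
grip_force: 45.0
```

Request:
step_arm --pt "0.0005 0 0 0 0 0" --pt "0 0 0 0 0 0"

```text
time: 13.7
position: [0.4679, -0.1755, 0.2618]
tool_rot: [0.665, 0.747, -0.0, 0.0]
ft_force: [0.4, -0.9, -1.8]
grip_width: 0.0248
grip_force: 45.0
```

Request:
step_arm --pt "0.0005 0 0 0 0 0" --pt "0 0 0 0 0 0"

```text
time: 13.95
position: [0.4683, -0.1754, 0.2617]
tool_rot: [0.665, 0.747, -0.0, -0.0]
ft_force: [-0.2, 0.4, -1.7]
grip_width: 0.025
grip_force: 45.0
```

Request:
step_arm --pt "0.0005 0 0 0 0 0" --pt "0 0 0 0 0 0"

```text
time: 14.2
position: [0.4685, -0.1754, 0.2617]
tool_rot: [0.664, 0.747, -0.0, -0.0]
ft_force: [-2.0, -1.0, -1.5]
grip_width: 0.0251
grip_force: 45.0
```

Request:
step_arm --pt "0.0004 0 0 0 0 0" --pt "0 0 0 0 0 0" --pt "0 0 0 0 0 0"

```text
time: 14.58
position: [0.4688, -0.1753, 0.2617]
tool_rot: [0.664, 0.747, -0.0, -0.001]
ft_force: [-3.4, -0.8, 0.4]
grip_width: 0.0253
grip_force: 45.0
```

Request:
step_arm --pt "-0.003 0 0 0 0 0" --pt "-0.015 0 0 0 0 0" --pt "-0.002 0.04 0 0 0 0" --pt "0 0.04 0 0 0 0" --pt "0 0.035 0 0 0 0" --pt "0.02 0 0 0 0 0" --pt "0.02 0 0 0 0 0" --pt "0.004 -0.005 0 0 0 0" --pt "0 -0.005 0 0 0 0" --pt "0 0 0 0 0 0" --pt "0 0 0 0 0 0"

```text
time: 15.95
position: [0.4925, -0.0706, 0.2617]
tool_rot: [0.665, 0.747, -0.0, -0.001]
ft_force: [-0.4, -0.9, -2.0]
grip_width: 0.025
grip_force: 45.0
```

Request:
step_arm --pt "0 -0.001 0 0 0 0" --pt "0 -0.001 0 0 0 0" --pt "0 0 0 0 0 0"

```text
time: 16.32
position: [0.4932, -0.0725, 0.2618]
tool_rot: [0.665, 0.747, 0.0, 0.0]
ft_force: [0.9, 0.2, -2.3]
grip_width: 0.0247
grip_force: 45.0
```

Request:
step_arm --pt "0 -0.001 0 0 0 0" --pt "0 -0.001 0 0 0 0" --pt "0 0 0 0 0 0"

```text
time: 16.7
position: [0.4933, -0.0745, 0.2617]
tool_rot: [0.665, 0.747, -0.0, 0.0]
ft_force: [0.5, -0.3, -1.6]
grip_width: 0.025
grip_force: 45.0
```

Request:
step_arm --pt "0 -0.0005 0 0 0 0" --pt "0 0 0 0 0 0"

```text
time: 16.95
position: [0.4932, -0.075, 0.2617]
tool_rot: [0.665, 0.747, -0.0, -0.0]
ft_force: [-1.3, -0.1, -1.0]
grip_width: 0.0249
grip_force: 45.0
```

Request:
step_arm --pt "0 -0.0005 0 0 0 0" --pt "0 0 0 0 0 0"

```text
time: 17.2
position: [0.4932, -0.0755, 0.2618]
tool_rot: [0.665, 0.747, 0.0, 0.0]
ft_force: [-0.2, 0.2, -2.2]
grip_width: 0.0248
grip_force: 45.0
```

Request:
step_arm --pt "0 -0.0005 0 0 0 0" --pt "0 0 0 0 0 0"

```text
time: 17.45
position: [0.4932, -0.076, 0.2618]
tool_rot: [0.665, 0.747, 0.0, 0.0]
ft_force: [0.1, -0.3, -1.9]
grip_width: 0.025
grip_force: 45.0
```

Request:
step_arm --pt "0 -0.0005 0 0 0 0" --pt "0 0 0 0 0 0"

```text
time: 17.7
position: [0.4933, -0.0765, 0.2618]
tool_rot: [0.665, 0.747, 0.0, 0.0]
ft_force: [-0.6, 1.0, -1.8]
grip_width: 0.025
grip_force: 45.0
```

Request:
step_arm --pt "0 -0.0005 0 0 0 0" --pt "0 0 0 0 0 0"

```text
time: 17.95
position: [0.4932, -0.077, 0.2618]
tool_rot: [0.665, 0.747, -0.0, 0.0]
ft_force: [0.2, -0.4, -2.0]
grip_width: 0.0252
grip_force: 45.0
```

Request:
step_arm --pt "0 -0.0005 0 0 0 0" --pt "0 0 0 0 0 0"

```text
time: 18.2
position: [0.4932, -0.0775, 0.2618]
tool_rot: [0.665, 0.747, -0.0, 0.0]
ft_force: [0.4, -0.2, -1.6]
grip_width: 0.0248
grip_force: 45.0
```

Request:
step_arm --pt "0 -0.0005 0 0 0 0" --pt "0 0 0 0 0 0"

```text
time: 18.45
position: [0.4933, -0.078, 0.2618]
tool_rot: [0.665, 0.747, 0.0, 0.0]
ft_force: [-0.7, -0.6, -1.3]
grip_width: 0.0248
grip_force: 45.0
```

Request:
step_arm --pt "0 -0.0005 0 0 0 0" --pt "0 0 0 0 0 0"

```text
time: 18.7
position: [0.4933, -0.0785, 0.2617]
tool_rot: [0.665, 0.747, 0.0, 0.0]
ft_force: [0.8, -0.4, -1.9]
grip_width: 0.0251
grip_force: 45.0
```

Request:
step_arm --pt "0 -0.0005 0 0 0 0" --pt "0 0 0 0 0 0"

```text
time: 18.95
position: [0.4932, -0.0789, 0.2618]
tool_rot: [0.665, 0.747, 0.0, -0.0]
ft_force: [0.3, -0.2, -1.4]
grip_width: 0.0251
grip_force: 45.0
```

Request:
step_arm --pt "0 -0.0005 0 0 0 0" --pt "0 0 0 0 0 0"

```text
time: 19.2
position: [0.4932, -0.0792, 0.2618]
tool_rot: [0.665, 0.747, 0.0, -0.0]
ft_force: [0.5, 3.5, -0.3]
grip_width: 0.0251
grip_force: 45.0
```

Request:
step_arm --pt "0 0 0 0 0 0" --pt "0 0 0 0 0 0"

```text
time: 19.45
position: [0.4932, -0.0793, 0.2618]
tool_rot: [0.665, 0.747, 0.0, -0.0]
ft_force: [0.0, 3.6, -0.8]
grip_width: 0.0252
grip_force: 45.0
```

Run:
```python
from h import *
o=get_obs();print(o["position"],o["tool_rot"],o["ft_force"])
P1=np.array([.4623,-.1114]);P2=np.array([.4684,-.1754]);P3=np.array([.4932,-.0790])
d=P1-P2; ey=d/np.linalg.norm(d); ex=np.array([ey[1],-ey[0]]); print(np.degrees(np.arctan2(ex[1],ex[0])))
# bore: 34 mm from P1 line along ex; 32 mm behind P3 along ey
b=ex*((P1@ex)+.034)+ey*((P3@ey)-.032); print("bore TCP",b)
```

```text
[ 0.49320265 -0.07926812  0.26176992] [ 6.64612992e-01  7.47187755e-01  9.49571152e-05 -1.42443818e-04] [ 0.01261869  3.61586364 -0.82664425]
5.444556760352887
bore TCP [ 0.49640071 -0.11083996]
```

Request:
step_arm --pt "0 0.004 0 0 0 0" --pt "0 0.008 0 0 0 0" --pt "0 0 0.02 0 0 0" --pt "0 0 0.02 0 0 0" --pt "0.001 -0.02 0 0 0 0" --pt "0.002 -0.02 0 0 0 0" --pt "0 -0.003 0 0 0 0" --pt "0 0 0 0 0 0" --pt "0 0 0 0 0 0"

```text
time: 20.58
position: [0.4959, -0.1102, 0.3013]
tool_rot: [0.665, 0.747, -0.0, -0.001]
ft_force: [-0.3, 0.1, -1.3]
grip_width: 0.025
grip_force: 45.0
```

Run:
```python
from h import *
o=get_obs();print(o["position"],o["tool_rot"],o["ft_force"])
c,W,T=shot("side"); cv2.imwrite("pics/s3.png",cv2.resize(c["pixels"][90:230,270:430],None,fx=4,fy=4,interpolation=2))
```

```text
[ 0.49591108 -0.11022723  0.30126229] [ 6.64610220e-01  7.47189839e-01 -1.54318742e-04 -7.59241801e-04] [-0.32051274  0.07934552 -1.34080016]
```

View pics/s3.png

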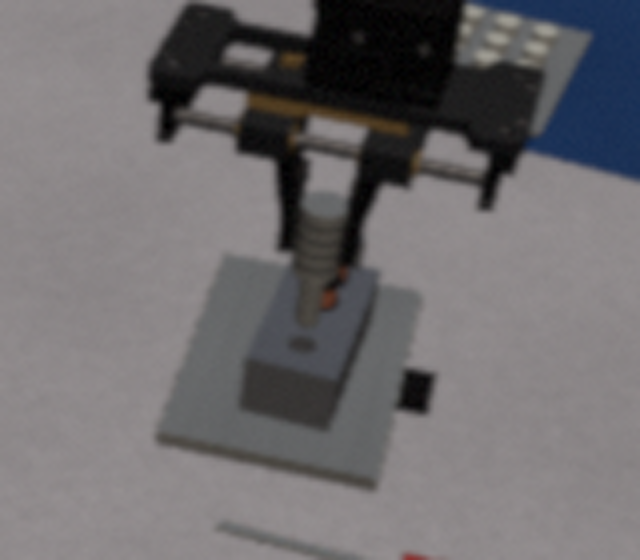

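The crop shows the stem above the bore at (303,343), with the tube upright. I'll lower it gently.

Request:
step_arm --pt "0 0 -0.006 0 0 0" --pt "0 0 -0.004 0 0 0" --pt "0 0 -0.002 0 0 0" --pt "0 0 0 0 0 0" --pt "0 0 0 0 0 0"

```text
time: 21.25
position: [0.4963, -0.1105, 0.2898]
tool_rot: [0.665, 0.747, 0.0, 0.0]
ft_force: [0.9, -0.1, -0.9]
grip_width: 0.0248
grip_force: 45.0
```

Request:
step_arm --pt "0 0 -0.001 0 0 0" --pt "0 0 -0.001 0 0 0" --pt "0 0 -0.001 0 0 0" --pt "0 0 0 0 0 0"

```text
time: 21.75
position: [0.4962, -0.1104, 0.2867]
tool_rot: [0.665, 0.747, -0.0, -0.0]
ft_force: [-0.1, -0.2, -1.0]
grip_width: 0.0249
grip_force: 45.0
```

Request:
step_arm --pt "0 0 -0.001 0 0 0" --pt "0 0 -0.001 0 0 0" --pt "0 0 0 0 0 0"

```text
time: 22.12
position: [0.4962, -0.1104, 0.2846]
tool_rot: [0.665, 0.747, -0.0, -0.0]
ft_force: [-0.5, 0.2, -1.9]
grip_width: 0.0248
grip_force: 45.0
```

Request:
step_arm --pt "0.0002 -0.0004 -0.001 0 0 0" --pt "0 0 -0.001 0 0 0" --pt "0 0 0 0 0 0"

```text
time: 22.5
position: [0.4964, -0.1108, 0.2826]
tool_rot: [0.665, 0.747, -0.0, -0.0]
ft_force: [0.0, 0.0, -0.9]
grip_width: 0.025
grip_force: 45.0
```

Request:
step_arm --pt "0 0 -0.001 0 0 0" --pt "0 0 -0.001 0 0 0" --pt "0 0 0 0 0 0"

```text
time: 22.88
position: [0.4964, -0.1108, 0.2806]
tool_rot: [0.665, 0.747, -0.0, -0.0]
ft_force: [1.2, -0.3, -1.3]
grip_width: 0.0249
grip_force: 45.0
```

Request:
step_arm --pt "0 0 -0.0015 0 0 0" --pt "0 0 -0.0015 0 0 0" --pt "0 0 0 0 0 0"

```text
time: 23.25
position: [0.4964, -0.1108, 0.2776]
tool_rot: [0.665, 0.747, -0.0, -0.0]
ft_force: [0.3, 0.1, -1.4]
grip_width: 0.0252
grip_force: 45.0
```

Request:
step_arm --pt "0 0 -0.002 0 0 0" --pt "0 0 -0.002 0 0 0" --pt "0 0 -0.002 0 0 0" --pt "0 0 -0.002 0 0 0" --pt "0 0 0 0 0 0"

```text
time: 23.88
position: [0.4964, -0.1108, 0.2695]
tool_rot: [0.665, 0.747, -0.0, -0.0]
ft_force: [0.4, 0.6, -0.9]
grip_width: 0.025
grip_force: 45.0
```

Request:
step_arm --pt "0 0 -0.002 0 0 0" --pt "0 0 -0.002 0 0 0" --pt "0 0 -0.002 0 0 0" --pt "0 0 -0.002 0 0 0" --pt "0 0 0 0 0 0"

```text
time: 24.5
position: [0.4964, -0.1108, 0.2615]
tool_rot: [0.665, 0.747, -0.0, -0.0]
ft_force: [0.3, -0.7, -2.5]
grip_width: 0.0247
grip_force: 45.0
```

Request:
step_arm --pt "0 0 -0.002 0 0 0" --pt "0 0 -0.002 0 0 0" --pt "0 0 -0.002 0 0 0" --pt "0 0 -0.002 0 0 0" --pt "0 0 0 0 0 0"

```text
time: 25.12
position: [0.4964, -0.1108, 0.2535]
tool_rot: [0.665, 0.747, -0.0, -0.0]
ft_force: [0.4, 0.3, -1.4]
grip_width: 0.0249
grip_force: 45.0
```

Request:
step_arm --pt "0 0 -0.001 0 0 0" --pt "0 0 -0.001 0 0 0" --pt "0 0 -0.001 0 0 0" --pt "0 0 0 0 0 0"

```text
time: 25.62
position: [0.4964, -0.1108, 0.2507]
tool_rot: [0.665, 0.747, -0.0, -0.0]
ft_force: [0.1, 1.0, -1.2]
grip_width: 0.025
grip_force: 45.0
```

Request:
step_arm --pt "0 0 -0.0005 0 0 0" --pt "0 0 0 0 0 0"

```text
time: 25.88
position: [0.4964, -0.1108, 0.2502]
tool_rot: [0.665, 0.747, -0.0, -0.0]
ft_force: [-0.6, 0.4, -1.8]
grip_width: 0.025
grip_force: 45.0
```

Request:
step_arm --pt "0 0 -0.0005 0 0 0" --pt "0 0 0 0 0 0"

```text
time: 26.12
position: [0.4964, -0.1108, 0.2497]
tool_rot: [0.665, 0.747, -0.0, -0.0]
ft_force: [-0.5, -0.1, -1.8]
grip_width: 0.0251
grip_force: 45.0
```

Request:
step_arm --pt "0 0 -0.0005 0 0 0" --pt "0 0 0 0 0 0"

```text
time: 26.38
position: [0.4964, -0.1108, 0.2492]
tool_rot: [0.665, 0.747, -0.0, -0.0]
ft_force: [-0.7, -0.1, -2.9]
grip_width: 0.0253
grip_force: 45.0
```

Request:
step_arm --pt "0 0 -0.0004 0 0 0" --pt "0 0 0 0 0 0"

```text
time: 26.62
position: [0.4964, -0.1108, 0.2488]
tool_rot: [0.665, 0.747, -0.0, -0.0]
ft_force: [0.4, -0.1, -2.3]
grip_width: 0.0251
grip_force: 45.0
```

Request:
step_arm --pt "0 0 -0.0003 0 0 0" --pt "0 0 0 0 0 0"

```text
time: 26.88
position: [0.4965, -0.1108, 0.2487]
tool_rot: [0.665, 0.747, 0.0, 0.0]
ft_force: [-0.7, -1.1, -0.7]
grip_width: 0.0252
grip_force: 45.0
```

Request:
step_arm --pt "0 0 -0.0002 0 0 0" --pt "0 0 0 0 0 0"

```text
time: 27.12
position: [0.4964, -0.1108, 0.2486]
tool_rot: [0.665, 0.747, 0.0, 0.0]
ft_force: [-1.2, 0.4, 2.7]
grip_width: 0.0248
grip_force: 45.0
```

Request:
step_arm --pt "0 0 -0.0002 0 0 0" --pt "0 0 0 0 0 0"

```text
time: 27.38
position: [0.4964, -0.1108, 0.2486]
tool_rot: [0.665, 0.747, 0.0, 0.0]
ft_force: [-0.8, 0.6, 6.3]
grip_width: 0.0253
grip_force: 45.0
```

Request:
step_arm --pt "0 0 -0.0001 0 0 0" --pt "0 0 0 0 0 0"

```text
time: 27.62
position: [0.4964, -0.1108, 0.2485]
tool_rot: [0.665, 0.747, 0.0, 0.0]
ft_force: [-2.0, 0.9, 6.3]
grip_width: 0.0248
grip_force: 45.0
```

Request:
step_arm --pt "0 0 0 0 0 0"

```text
time: 27.75
position: [0.4964, -0.1108, 0.2486]
tool_rot: [0.665, 0.747, 0.0, 0.0]
ft_force: [0.2, 1.0, 5.9]
grip_width: 0.0248
grip_force: 45.0
```

Request:
step_arm --pt "0 0 -0.0002 0 0 0" --pt "0 0 0 0 0 0" --pt "0 0 0 0 0 0" --pt "0 0 0 0 0 0"

```text
time: 28.25
position: [0.4964, -0.1108, 0.2485]
tool_rot: [0.665, 0.747, 0.0, 0.0]
ft_force: [-0.8, 0.7, 7.7]
grip_width: 0.0248
grip_force: 45.0
```

Request:
step_arm --pt "0 0 0.0002 0 0 0" --pt "0 0 0 0 0 0"

```text
time: 28.5
position: [0.4964, -0.1108, 0.2486]
tool_rot: [0.665, 0.747, 0.0, 0.0]
ft_force: [-1.1, 0.2, 5.8]
grip_width: 0.025
grip_force: 45.0
```

Request:
step_arm --pt "0 0 0 0 0 0" --pt "0 0 0 0 0 0" --pt "0 0 0 0 0 0" --pt "0 0 0 0 0 0" --pt "0 0 0 0 0 0" --jaw 0.06

```text
time: 29.12
position: [0.4965, -0.1109, 0.248]
tool_rot: [0.665, 0.747, -0.0, -0.0]
ft_force: [-0.2, 0.1, 0.4]
grip_width: 0.0584
grip_force: 0.0
```

Released. I'll retreat straight up and check.

Request:
step_arm --pt "0 0 0.02 0 0 0" --pt "0 0 0.03 0 0 0" --pt "0 0 0.04 0 0 0" --pt "0 0 0.04 0 0 0" --pt "0 0 0.02 0 0 0" --pt "0 -0.05 0 0 0 0" --pt "0 -0.05 0 0 0 0" --pt "0 0 0 0 0 0" --pt "0 0 0 0 0 0"

```text
time: 30.25
position: [0.496, -0.2106, 0.3977]
tool_rot: [0.665, 0.747, 0.0, -0.001]
ft_force: [-0.7, 1.0, -0.1]
grip_width: 0.06
grip_force: 0.0
```

Run:
```python
from h import *
c,W,T=shot("wrist"); a=c["pixels"]
m=(abs(W[...,0]-.496)<.03)&(abs(W[...,1]+.11)<.03)&(W[...,2]>.085)&(W[...,2]<.12)
print(m.sum(),np.median(W[m],axis=0),W[m].max(0)-W[m].min(0))
c,W,T=shot("side"); cv2.imwrite("pics/s4.png",cv2.resize(np.hstack([a,c["pixels"]]),(800,300),interpolation=cv2.INTER_AREA))
for l in ["ink","carton","driver"]:
    for r in cut_out(l,"side")[:1]: print(l,r["extent"])
```

```text
798 [ 0.49565637 -0.1102012   0.09621468] [0.02545761 0.02587044 0.01150618]
ink [226.3, 168.0, 19.7, 43.4]
carton [172.4, 334.1, 72.6, 76.0]
driver [371.8, 234.6, 93.0, 33.2]
```

View pics/s4.png

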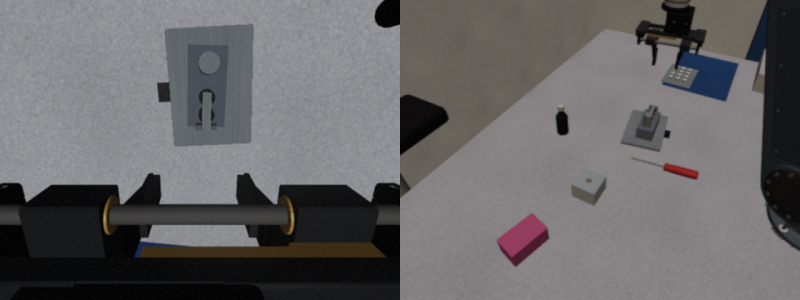

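The picture shows the tube standing in the bore at (208,62), with its top at 96 to 97 mm as expected when seated. The other objects haven't moved.

```bash
python3 -c "
from rig import hand_in; print(hand_in())"
```

```text
the job is handed in; nothing more can be done
None
```

The frame was touched off on its three faces in the order asked, at about 3 to 5 N each. The tube was then pressed home in the bore at roughly 8 to 9 N and released, and the job was handed in at about 30 s with the ink bottle, box and screwdriver unmoved.

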